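Dial the length stop to 6 and bring the board up to it

ROBOT

A 6-joint arm with a two-finger parallel gripper is mounted at the origin on a cart in front of the work surface, level with it; the furniture and walls round the work are solid. World frame = base frame: x ahead of the robot, y to its left, z up, the work surface at z = 0. Lengths are in m, angles in rad, forces in N, time in s.
With the tool pointing down it reaches from about 0.375 to 0.925 m from the base axis. Payload 5.7 kg.
Tool frame: the origin (TCP) lies at the very end of the fingers, on their centre line; the grasp point (between the pads) lies 19 mm behind it; z points along the fingers, y is the line along which they close (so a half turn about z gives the same grasp; the last joint's range is limited). The gripper opens to 85 mm and grips with 20 to 120 N. Pads are 22 mm wide; open, the fingers measure 114 mm over their backs; the gripper's body (76 mm by 85 mm) begins 54 mm behind the grasp point. The pads swing forward as they close: fully open they stand 13 mm farther back than shut.
Start: joints at [1.171, 0.359, 1.51, -0, 1.272, -0.115], TCP at [0.169, 0.576, 0.231] pointing down, gripper open.
Joint ranges: [-2.97, 2.97], [-1.01, 2.36], [0.21, 2.38], [-0.96, 4.11], [0.2, 2.71], [-2.98, 2.98]. Speed limits (rad/s): [2.39, 2.39, 3.14, 3.14, 3.14, 3.14].

INTERFACE

Orientations are given as a 3x3 rotation matrix whose columns are the frame's x, y, z axes.
In Python, from bench import robot, imaging gives the robot as it stands.
- The arm moves only by the tool move_arm, never from a script. Its arguments are lists of equal length, an entry for each row: "rot": the turn, a rotation vector about the world's x, y, z in rad, a list of three; "slide": the shift along the world's x, y, z in mm, a list of three; "gripper": the finger opening in mm, from 0 to 85.4. In form: {"rot": [[ax, ay, az], ...], "slide": [[dx, dy, dz], ...], "gripper": [gripper, ...]}. A call has 1 to 12 rows; each row shifts and turns the commanded pose from where the row before left it; what a row does not reach is not made up. A row lasts 1/8 s, in which the tool goes at most 62.5 mm and 10.7 degrees, less where a joint would pass 70% of its speed; a pose out of reach is approached as far as the arm can. A call with a gripper value outside its range is refused whole. The fingers move at their own pace and stop on an object; "newtons" is the grip in N (left out, the last holds). Time passes only in rows, so rows that do not move let the fingers close. It gives the time, the measured TCP pose, the force, the opening and the grip force at its end, in the units of the state.
- robot.get_state(): the state, without advancing time (a new reading comes with each control period).
- imaging.get_image(name): name is "side" or "top" or "wrist"; returns a dict with "frame" (480x640x3 uint8, red, green, blue), "depth" (480x640 float32, m along the optical axis (not along the pixel's ray), 0 where there is no reading), "fovy" (degrees; the focal length in pixels is half the picture's height over the tangent of half this angle, whatever the lens; pixels are square), "cx", "cy" (the principal point, pixels), "k1" (the pictures are not rectified: a ray, as slopes to the right and down, at radius r is drawn at 1 + k1 r^2 times it, then the intrinsics apply), "rvec" (rotation vector, rad) and "tvec" (3), from world to camera coordinates, as OpenCV has them. Camera axes: x right, y down, z forward; pixel columns grow to the right and rows downward; lengths in m; the calibration is good to about 2 mm. A picture is of the moment at which its call begins.
- robot.sign_off(): hands the job in; it is judged then, once.
The state is a dict: "t": time; "q": joint angles; "dq": joint speeds; "joint_torque": joint torques, N m; "tool_pos": TCP position; "ee_rot": TCP orientation; "wrist_force": force on the tool from outside, world axes, zero at the start; "wrist_torque": the same for the moment, N m; "gripper_width": finger opening in m; "finger_force": force on a finger pad.
Only numpy, scipy, OpenCV 4.12 (cv2) and the standard library are available. Lean on these libraries where they do the work, as an engineer would, in place of code of your own. Each camera call takes 0.05 s, during which the arm holds its last target. There are 200 camera calls.

TASK

Set the length stop to number 6: press lightly on the ribbed rubber wheel of its dial and roll it until the 6 stands fully in the little window, then let go of it. Then slide the dark board along its channel until it rests against the rubber buffer of the stop, leaving the 6 in the window. Be gentle with the gauge (it takes no more than 15 N anywhere), do not ram the board into it, and leave the tools around alone.

Things in the scene. Friction and masses are not known exactly. Their poses are not given: they have to be found in the camera images.
- gauge: Length-stop gauge, fixed on the table: plywood bed 120 x 380 x 12 mm with board channel, blue stop and grey dial. Origin at table height on the channel's centre line; z up, +y along the channel from its open end to the stop and the dial behind it. Bed top at z = 12 mm, bed from y = -200 to +180 mm. More than 15 N of the robot on any part of it fails.
- channel_mouth (a point): Centre of the bed's top at its open (-y) end; axes as the gauge's. From here two wooden rails, 12 mm wide, tops 14 mm above the bed, run 220 mm along +y and leave a channel 69 mm wide for the board.
- wheel_plan (a point): Bed's top straight below the middle of the dial's wheel, axes as the gauge's. Wheel: black ribbed rubber tyre, radius 42 mm, 30 mm wide, axle level along y, its upper part free; the hood on its -y side ends 8 mm lower. The dial's height was set by hand and is NOT known: the wheel's top is 122 to 140 mm above this point, so feel for it.
- hood_plan (a point): Bed's top straight below the grey hood over the number drum; axes as the gauge's. The dial head (hood, drum, wheel) is sprung: pressed down on the wheel it gives about 3 N per mm for 9 mm, then is hard. The tyre's friction is about 1; some 4 N along the rim turns it, so a tip pressing 6 to 10 N and dragged level along x over the top rolls it almost without slip.
- number_drum (a joint): Angle (rad) of wheel and white number drum, one part; grows as the wheel's top moves to gauge -x. Number n (1 to 8) is centred in the window at (n - 1) x 0.7854, so 6 at 3.927; shown within 0.18. Stays where left; ends -0.15 and 5.65. Window 22 x 20 mm, red marks at its sides, in the hood's slanting face looking up and to -x; black digits 14 mm tall.
- stop_line (a point): Point on the channel's centre line at the bed's height where the stop's buffer face stands at number 6; axes as the gauge's. Blue stop carriage, 40 mm wide, hung on the dial head; the dial moves it 5 mm to +y for each number up, and it holds against 15 N. Its black rubber buffer faces -y, is sprung (about 2 N per mm for 5 mm, then hard) and meets the board's end wherever the head stands.
- board_centre (a point): Centre, half-way up, of the loose dark-topped chipboard offcut, 65 (x) x 95 (y) x 18 mm, 0.12 kg, that lies flat on the bed in the channel, its top 4 mm above the rails; axes along its edges, +y towards the buffer. Its ends are 47.5 mm from this point along y; the -y end is free to be pushed.
- pencil: Red flat carpenter's pencil, 178 mm long, on the table on the robot's side of the gauge; leave alone. Origin at the centre of its underside.
- clamp: Black spring clamp, 142 x 97 x 20 mm, on the table; leave alone. Origin at the centre of its underside.
- tape_measure: Yellow tape measure, 60 x 80 x 66 mm, standing on the table; leave alone. Origin at the centre of its underside.
Things that resemble listed ones, but are neither listed nor needed, are in the scene too. Leave any blue or purple look-alike of the part that bears board_centre alone.

How it is judged:
By the outcome, as a careful person would: the job done as asked, in the order asked, and still so for the second after the job is handed in, with the robot touching nothing.
It also fails if it takes over 54 s, if anything falls off the work surface, if the arm or the gripper's body presses on something with over 40 N, if the wrist force passes 120 N, or if a joint passes its speed limit or range.

## Working session

There is one attempt and no reset: what is moved stays moved. The work goes in short steps, Python scripts to look and compute and a tool call to move; the robot and the scene stay as the last step left them, time stands still between calls to the robot, and variables do not carry over. Pictures are saved under pics/ and viewed, at most 10 in all, crops included, and the job is handed in when it is done.

Besides the shell and the picture viewer there is one more tool, called after "Request:" as name(argument=value, ...), one argument or row to a line, values as JSON. move_arm: Moves the arm, as the interface text tells. Its arguments: {"type":"object","properties":{"rot":{"type":"array","items":{"type":"array","items":{"type":"number"}}},"slide":{"type":"array","items":{"type":"array","items":{"type":"number"}}},"gripper":{"type":"array","items":{"type":"number"}},"newtons":{"type":"number"}},"required":["rot","slide","gripper"]}

```bash
mkdir -p pics; cat > h.py <<'E'
import numpy as np, cv2
from bench import robot, imaging
def cam(n):
    d=imaging.get_image(n); d['R']=cv2.Rodrigues(np.array(d['rvec'],float))[0]; d['t']=np.array(d['tvec'],float).ravel()
    d['f']=240/np.tan(np.radians(d['fovy'])/2); return d
def rays(d,uv):
    uv=np.atleast_2d(np.array(uv,float)); p=np.c_[(uv[:,0]-d['cx'])/d['f'],(uv[:,1]-d['cy'])/d['f']]
    s=p.copy()
    for _ in range(20): s=p/(1+d['k1']*(s**2).sum(1,keepdims=True))
    return np.c_[s,np.ones(len(s))]
def onz(d,uv,z):
    r=rays(d,uv)@d['R']; c=-d['R'].T@d['t']; return c+r*((z-c[2])/r[:,2])[:,None]
def bydepth(d,uv):
    uv=np.atleast_2d(uv).astype(int); z=d['depth'][uv[:,1],uv[:,0]]
    return (rays(d,uv)*z[:,None]-d['t'])@d['R']
def cloud(d):
    v,u=np.mgrid[0:480,0:640]; uv=np.c_[u.ravel(),v.ravel()]
    return bydepth(d,uv).reshape(480,640,3)
def proj(d,P):
    c=np.atleast_2d(P)@d['R'].T+d['t']; s=c[:,:2]/c[:,2:]; s=s*(1+d['k1']*(s**2).sum(1,keepdims=True))
    return s*d['f']+[d['cx'],d['cy']]
def save(n,im): cv2.imwrite('pics/'+n,im[...,::-1])
E
python3 - <<'E'
from h import *
for n in ('side','top','wrist'):
    d=cam(n); save(n+'0.png',d['frame']); print(n,d['fovy'],d['k1'],-d['R'].T@d['t'],(d['depth']>0).mean())
s=robot.get_state(); print(s['t'],s['ee_rot'],s['wrist_force'])
E
```

```text
side 47.60677631676273 0.0378008996034972 [ 0.2862626  -1.17729811  0.99452249] 0.9961653645833334
top 49.54104580615756 0.011778071442610345 [ 0.16945645 -0.19735164  1.60978771] 0.99599609375
wrist 64.39750795077579 -0.02426033618699854 [0.09110862 0.59829866 0.37376662] 0.9958430989583333
0.15 [[-9.59721216e-01  2.80953505e-01 -5.62083655e-04]
 [ 2.80954020e-01  9.59720295e-01 -1.33915321e-03]
 [ 1.63203302e-04 -1.44313341e-03 -9.99998945e-01]] [ 0.65960679 -0.59911328  0.64452435]
```

View pics/top0.png

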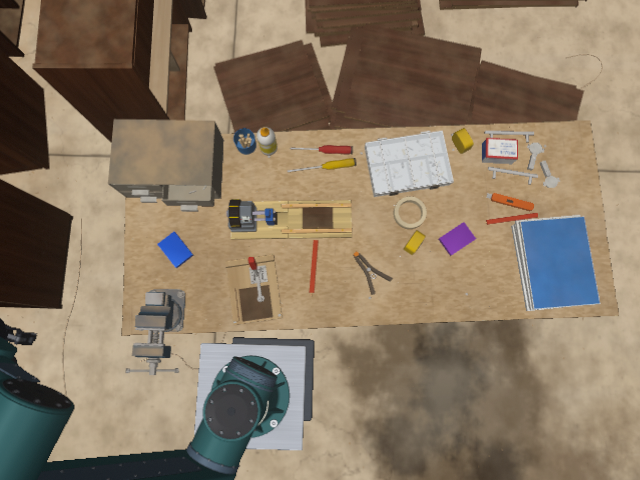

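View pics/side0.png

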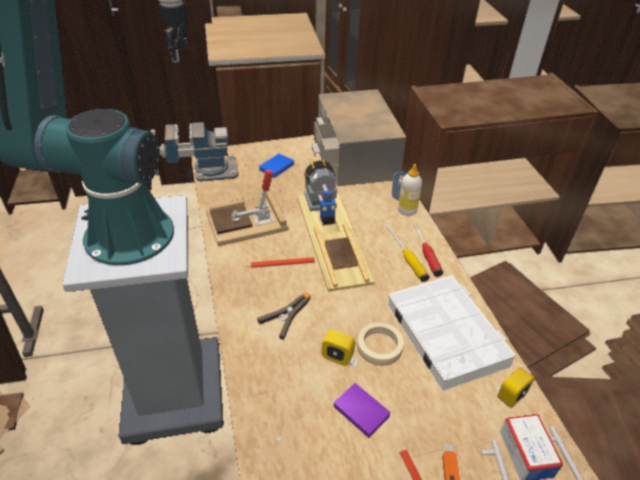

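The gauge is at top (290,218), with the dark board in its channel at (318,217). The other dark piece, at (255,305), sits in the toggle-clamp jig, and the blue (175,250) and purple (457,239) boards are look-alikes. The piece between the rails and facing the blue stop fits the description. I'll confirm that in a crop and measure.

```bash
python3 - <<'E'
from h import *
d=cam('top'); P=cloud(d); im=d['frame']
s=cam('side'); Q=cloud(s)
a=cv2.resize(im[185:255,215:365],None,fx=4,fy=4,interpolation=cv2.INTER_CUBIC)
b=cv2.resize(s['frame'][150:295,270:390],None,fx=3,fy=3,interpolation=cv2.INTER_CUBIC)
c=np.zeros((280+435,600,3),np.uint8); c[:280]=a; c[280:,:360]=b; save('crop1.png',c[:600])
# dark board
for n,dd,x0,x1,y0,y1,PP in (('top',d,297,340,200,235,P),('side',s,320,362,232,275,Q)):
    g=dd['frame'].max(2); m=np.zeros(g.shape,np.uint8); m[y0:y1,x0:x1]=g[y0:y1,x0:x1]<105
    k,cs=0,cv2.findContours(m,0,2)[0]; cc=max(cs,key=cv2.contourArea); r=cv2.minAreaRect(cc)
    mm=np.zeros_like(m); cv2.drawContours(mm,[cc],-1,1,-1); z=np.median(PP[mm>0][:,2])
    B=onz(dd,cv2.boxPoints(r),z); print(n,r,'z',z,'\n',B.round(4),B.mean(0).round(4),onz(dd,[r[0]],.030).round(4))
# bed footprint from clouds: height map of gauge
for n,dd,PP in (('top',d,P),('side',s,Q)):
    X=PP.reshape(-1,3); k=(X[:,2]>.006)&(X[:,2]<.2)&(abs(X[:,0]-.55)<.3)&(abs(X[:,1])<.4); X=X[k]
    for lo,hi in ((.008,.016),(.022,.028),(.05,.09),(.1,.13),(.13,.16)):
        pass
    hi=X[(X[:,2]>.11)]
    if len(hi): print(n,'high',len(hi),hi.min(0).round(3),hi.max(0).round(3))
print(proj(d,[[.5,0,0],[.5,.1,0],[.6,0,0]]))
# bed mask by height in top
m=((P[...,2]>.007)&(P[...,2]<.035)).astype(np.uint8); m[:195]=0;m[242:]=0;m[:,:222]=0;m[:,360:]=0
cc=max(cv2.findContours(m,0,2)[0],key=cv2.contourArea); r=cv2.minAreaRect(cc); print(r); print(onz(d,cv2.boxPoints(r),.012).round(4))
E
```

```text
top ((317.0, 217.5), (21.0, 28.0), 90.0) z 0.031004210065230537 
 [[ 0.5731 -0.1387  0.031 ]
 [ 0.5759 -0.2262  0.031 ]
 [ 0.5088 -0.228   0.031 ]
 [ 0.506  -0.1411  0.031 ]] [ 0.5409 -0.1835  0.031 ] [[ 0.5411 -0.1835  0.03  ]]
side ((341.586181640625, 249.9655303955078), (17.826751708984375, 17.826751708984375), 68.19859313964844) z 0.03034567140675825 
 [[ 0.5227 -0.1622  0.0303]
 [ 0.571  -0.1441  0.0303]
 [ 0.5738 -0.2086  0.0303]
 [ 0.527  -0.2252  0.0303]] [ 0.5486 -0.185   0.0303] [[ 0.5486 -0.1852  0.03  ]]
top high 7814 [ 0.25  -0.045  0.11 ] [0.799 0.4   0.178]
side high 5420 [ 0.25 -0.05  0.11] [0.804 0.4   0.176]
[[258.5500267  230.55686413]
 [226.89850004 229.58694816]
 [260.18395934 199.92748083]]
((291.3597106933594, 219.31826782226562), (38.420387268066406, 121.60490417480469), 88.58557891845703)
[[ 0.5883  0.0934  0.012 ]
 [ 0.6103 -0.2914  0.012 ]
 [ 0.4861 -0.2968  0.012 ]
 [ 0.4647  0.0827  0.012 ]]
```

View pics/crop1.png

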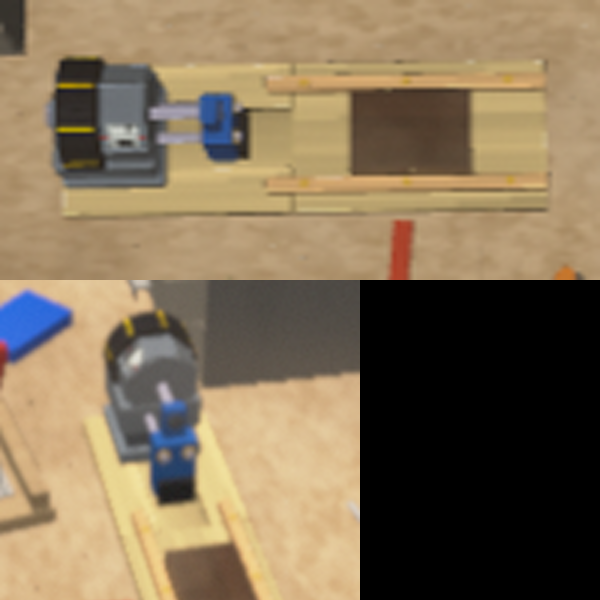

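The crop confirms it: the brown-topped board lies between the rails, facing the blue stop with its black buffer. The wheel (black with yellow marks) is at the +y end, its window facing the robot. I'm moving the wrist camera over it.

Request:
move_arm(
  rot=[
    [0,0,0.03],
    [0,0,0.03],
    [0,0,0.03],
    [0,0,0.03],
    [0,0,0.03],
    [0,0,0.03],
    [0,0,0.03],
    [0,0,0.03],
    [0,0,0.03],
    [0,0,0.03],
    [0,0,0.03],
    [0,0,0.01],
  ],
  slide=[
    [30,-20,30],
    [45,-30,20],
    [45,-40,0],
    [45,-40,0],
    [45,-40,0],
    [40,-45,0],
    [40,-45,0],
    [35,-50,0],
    [30,-50,0],
    [20,-55,0],
    [15,-55,0],
    [10,-50,0],
  ],
  gripper=[0,0,0,0,0,0,0,0,0,0,0,0],
)

```text
t: 1.75
tool_pos: [0.5691, 0.0537, 0.2812]
ee_rot: [[-0.998, -0.055, 0.0], [-0.055, 0.998, -0.0], [-0.0, -0.0, -1.0]]
wrist_force: [-0.3, -0.4, 0.3]
gripper_width: 0.0001
finger_force: 0.0
```

```bash
python3 - <<'E'
from h import *
d=cam('wrist'); save('w1.png',d['frame']); s=robot.get_state(); print(s['t'],s['tool_pos'],np.round(s['ee_rot'],3).tolist(),s['wrist_force'],s['gripper_width'],-d['R'].T@d['t'])
np.savez('w1.npz',**{k:d[k] for k in ('frame','depth','R','t','f','cx','cy','k1')})
E
```

```text
1.8 [0.57032362 0.04781289 0.28113112] [[-0.999, -0.053, 0.001], [-0.053, 0.999, -0.005], [-0.001, -0.005, -1.0]] [ 1.74807475 -3.08317803  0.12473906] 0.0001284873353340021 [0.48861328 0.04947004 0.4243717 ]
```

View pics/w1.png

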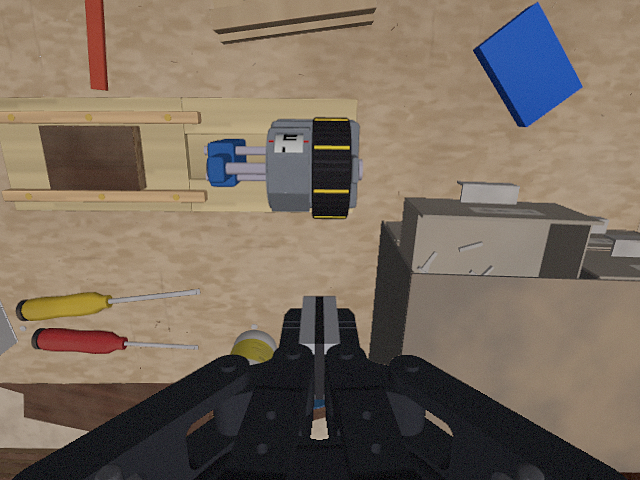

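The wrist view shows the gauge lying almost square to the picture. The wheel spans (312–350, 118–218), the window is near (290,142) and the board is at (93,158). Next I measure these and enlarge the window.

```bash
python3 - <<'E'
from h import *
z=np.load('w1.npz'); d={k:z[k] for k in z}; im=d['frame']; P=cloud(d)
c=cv2.resize(im[110:225,180:370],None,fx=4,fy=4,interpolation=cv2.INTER_CUBIC); save('crop2.png',c)
def show(n,sel): print(n,sel.sum(),np.percentile(P[sel],[1,50,99],axis=0).round(4).tolist())
v,u=np.mgrid[0:480,0:640]
W=(u>314)&(u<348)&(v>120)&(v<216); zt=np.percentile(P[W][:,2],98); print('wheel top',zt)
# x of top: bin over v
for vv in range(112,226,8): print(vv,P[vv,331].round(4),P[vv,318].round(4),P[vv,345].round(4),P[vv,290].round(4))
for uu in (308,310,312,314,347,349,351,353): print(uu,P[158,uu].round(4))
# board
g=im.max(2); m=np.zeros(g.shape,np.uint8); m[118:196,30:160]=g[118:196,30:160]<100
cc=max(cv2.findContours(m,0,2)[0],key=cv2.contourArea); r=cv2.minAreaRect(cc); mm=cv2.drawContours(np.zeros_like(m),[cc],-1,1,-1)
zb=np.median(P[mm>0][:,2]); B=onz(d,cv2.boxPoints(r),.030); print('board',r,zb,B.round(4).tolist(),B.mean(0).round(4))
# rails: orange-ish edges by height
h=P[...,2]
for uu in (20,60,100,140,180): 
    col=h[90:225,uu]; e=np.where((col>.02)&(col<.028))[0]+90; print(uu,e.min(),e.max(),onz(d,[[uu,e.min()-.5],[uu,e.max()+.5]],.026).round(4).tolist())
# buffer
for uu in range(196,216,3): print(uu,P[165,uu].round(4),im[165,uu])
E
```

```text
wheel top 0.1405678773822618
112 [0.486  0.0615 0.0128] [0.4867 0.0481 0.011 ] [0.4852 0.0758 0.0131] [0.4883 0.0195 0.0138]
120 [0.4926 0.059  0.1103] [0.4932 0.0488 0.1101] [0.492  0.07   0.1104] [0.4959 0.0207 0.0271]
128 [0.4983 0.059  0.1234] [0.4988 0.0491 0.1232] [0.4977 0.0696 0.1237] [0.5004 0.0271 0.1118]
136 [0.5039 0.0592 0.1277] [0.5045 0.0494 0.1275] [0.5033 0.0697 0.1288] [0.5069 0.0268 0.1054]
144 [0.5094 0.0594 0.1334] [0.5101 0.0498 0.1315] [0.509  0.07   0.1303] [0.5124 0.0278 0.116 ]
152 [0.5151 0.0598 0.1343] [0.5156 0.0501 0.1349] [0.5144 0.0701 0.1357] [0.5172 0.029  0.1303]
160 [0.5205 0.06   0.1387] [0.521  0.0504 0.139 ] [0.5199 0.0703 0.1391] [0.5231 0.0292 0.1307]
168 [0.5262 0.0603 0.1399] [0.5269 0.0507 0.139 ] [0.5257 0.0707 0.1392] [0.5289 0.0295 0.1325]
176 [0.5321 0.0607 0.1403] [0.5326 0.051  0.1402] [0.5317 0.0712 0.139 ] [0.5351 0.0297 0.132 ]
184 [0.5382 0.0611 0.1396] [0.5388 0.0514 0.139 ] [0.5377 0.0717 0.139 ] [0.5412 0.0299 0.1322]
192 [0.5449 0.0616 0.1363] [0.5451 0.0517 0.1381] [0.5441 0.0723 0.1373] [0.5477 0.03   0.1311]
200 [0.551  0.0
[... 743 characters left out ...]
742, -0.1291, 0.03], [0.58, -0.2427, 0.03]] [ 0.5444 -0.1818  0.03  ]
20 112 200 [[0.5011, -0.2518, 0.026], [0.5936, -0.2688, 0.026]]
60 111 201 [[0.4984, -0.2104, 0.026], [0.5925, -0.2246, 0.026]]
100 112 201 [[0.4975, -0.1698, 0.026], [0.5901, -0.1808, 0.026]]
140 111 201 [[0.4946, -0.1292, 0.026], [0.5878, -0.1373, 0.026]]
180 111 201 [[0.4926, -0.0891, 0.026], [0.5855, -0.0942, 0.026]]
196 [ 0.5492 -0.0829  0.0021] [158 143 109]
199 [ 0.5489 -0.0792  0.0033] [160 143 109]
202 [ 0.5488 -0.0761  0.0024] [162 147 114]
205 [ 0.5486 -0.0728  0.0026] [165 145 109]
208 [ 0.5333 -0.0393  0.1095] [ 33  71 124]
211 [ 0.533  -0.0366  0.1105] [ 41  83 143]
214 [ 0.533  -0.0342  0.11  ] [ 34  81 140]
```

View pics/crop2.png

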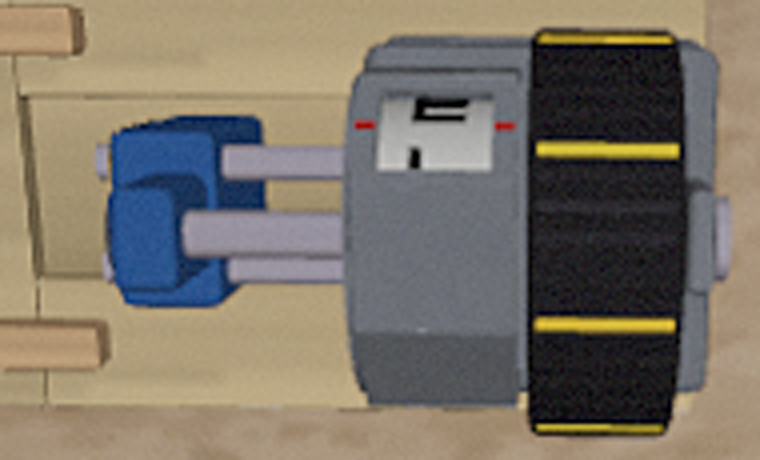

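```bash
python3 - <<'E'
from h import *
z=np.load('w1.npz'); im=z['frame']
c=cv2.resize(cv2.rotate(im[130:156,268:316],cv2.ROTATE_180),None,fx=12,fy=12,interpolation=cv2.INTER_CUBIC); save('crop3.png',c)
E
```

```text
(no output)
```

View pics/crop3.png

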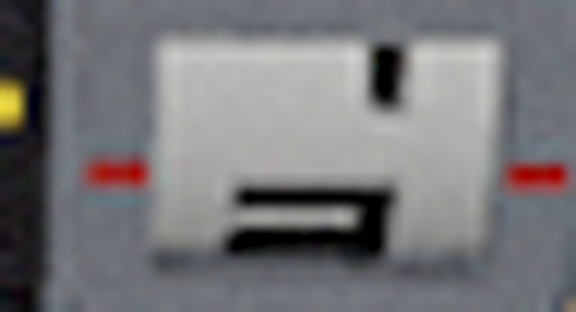

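The window, turned upright, shows the top of a 3 below the marks and the foot of a 4 above them, so the dial is near 3.4. It needs about 2.07 rad, or 87 mm of rim, towards -x. I'll approach the wheel just above its top, at about z 0.1405.

Request:
move_arm(
  rot=[
    [0,0,0],
    [0,0,0],
    [0,0,0],
    [0,0,0],
    [0,0,0],
    [0,0,0],
  ],
  slide=[
    [-8,3,-45],
    [-8,2,-45],
    [0,0,-30],
    [0,0,-15],
    [0,0,0],
    [0,0,0],
  ],
  gripper=[0,0,0,0,0,0],
  newtons=40,
)

```text
t: 2.55
tool_pos: [0.5538, 0.0609, 0.1475]
ee_rot: [[-0.998, -0.055, 0.002], [-0.055, 0.998, -0.0], [-0.002, -0.0, -1.0]]
wrist_force: [-0.3, 0.1, -0.1]
gripper_width: -0.0002
finger_force: 0.0
```

Request:
move_arm(
  rot=[
    [0,0,0],
    [0,0,0],
    [0,0,0],
    [0,0,0],
    [0,0,0],
    [0,0,0],
  ],
  slide=[
    [0,0,-1.5],
    [0,0,-1],
    [0,0,-1],
    [0,0,-1],
    [0,0,0],
    [0,0,0],
  ],
  gripper=[0,0,0,0,0,0],
)

```text
t: 3.3
tool_pos: [0.5526, 0.0608, 0.1418]
ee_rot: [[-0.998, -0.055, -0.0], [-0.055, 0.998, -0.0], [0.0, -0.0, -1.0]]
wrist_force: [0.3, -0.8, -0.7]
gripper_width: -0.0002
finger_force: 0.0
```

Request:
move_arm(
  rot=[
    [0,0,0],
    [0,0,0],
    [0,0,0],
    [0,0,0],
    [0,0,0],
  ],
  slide=[
    [0,0,-1],
    [0,0,-1],
    [0,0,-1],
    [0,0,0],
    [0,0,0],
  ],
  gripper=[0,0,0,0,0],
)

```text
t: 3.92
tool_pos: [0.5526, 0.0608, 0.1388]
ee_rot: [[-0.998, -0.055, -0.0], [-0.055, 0.998, -0.0], [0.0, -0.0, -1.0]]
wrist_force: [-0.8, 0.1, 0.2]
gripper_width: -0.0005
finger_force: 0.0
```

Request:
move_arm(
  rot=[
    [0,0,0],
    [0,0,0],
    [0,0,0],
    [0,0,0],
  ],
  slide=[
    [0,0,-1],
    [0,0,-1],
    [0,0,0],
    [0,0,0],
  ],
  gripper=[0,0,0,0],
)

```text
t: 4.42
tool_pos: [0.5527, 0.0608, 0.1369]
ee_rot: [[-0.998, -0.055, 0.0], [-0.055, 0.998, -0.0], [-0.0, -0.0, -1.0]]
wrist_force: [0.8, 0.7, 1.9]
gripper_width: -0.0002
finger_force: 0.7
```

Request:
move_arm(
  rot=[
    [0,0,0],
    [0,0,0],
    [0,0,0],
    [0,0,0],
  ],
  slide=[
    [0,0,-1],
    [0,0,0],
    [0,0,0],
    [0,0,0],
  ],
  gripper=[0,0,0,0],
)

```text
t: 4.92
tool_pos: [0.5527, 0.0608, 0.1359]
ee_rot: [[-0.998, -0.055, 0.0], [-0.055, 0.998, -0.0], [-0.0, -0.0, -1.0]]
wrist_force: [-1.6, 0.8, 4.6]
gripper_width: 0.0
finger_force: 1.9
```

Request:
move_arm(
  rot=[
    [0,0,0],
    [0,0,0],
    [0,0,0],
    [0,0,0],
  ],
  slide=[
    [-2,0,0],
    [-2,0,0],
    [0,0,0],
    [0,0,0],
  ],
  gripper=[0,0,0,0],
)

```text
t: 5.42
tool_pos: [0.5504, 0.0607, 0.1365]
ee_rot: [[-0.998, -0.055, 0.004], [-0.055, 0.998, -0.0], [-0.004, -0.0, -1.0]]
wrist_force: [5.5, -0.2, 3.9]
gripper_width: 0.0002
finger_force: 2.6
```

Request:
move_arm(
  rot=[
    [0,0,0],
    [0,0,0],
    [0,0,0],
    [0,0,0],
  ],
  slide=[
    [-2,0,0],
    [-2,0,0],
    [0,0,0],
    [0,0,0],
  ],
  gripper=[0,0,0,0],
)

```text
t: 5.92
tool_pos: [0.5464, 0.0606, 0.1366]
ee_rot: [[-0.998, -0.055, 0.004], [-0.055, 0.998, -0.0], [-0.004, -0.001, -1.0]]
wrist_force: [4.2, -0.7, 5.5]
gripper_width: 0.0001
finger_force: 3.2
```

Request:
move_arm(
  rot=[
    [0,0,0],
    [0,0,0],
    [0,0,0],
    [0,0,0],
  ],
  slide=[
    [-2,0,0],
    [-2,0,0],
    [-2,0,0],
    [0,0,0],
  ],
  gripper=[0,0,0,0],
)

```text
t: 6.42
tool_pos: [0.5402, 0.0604, 0.1367]
ee_rot: [[-0.998, -0.055, 0.004], [-0.055, 0.998, -0.001], [-0.003, -0.001, -1.0]]
wrist_force: [4.1, -1.3, 7.8]
gripper_width: 0.0
finger_force: 3.6
```

Request:
move_arm(
  rot=[
    [0,0,0],
    [0,0,0],
    [0,0,0],
    [0,0,0],
  ],
  slide=[
    [-2,0,0],
    [-3,0,0],
    [-3,0,0],
    [0,0,0],
  ],
  gripper=[0,0,0,0],
)

```text
t: 6.92
tool_pos: [0.532, 0.06, 0.1367]
ee_rot: [[-0.998, -0.055, 0.003], [-0.055, 0.998, -0.001], [-0.003, -0.002, -1.0]]
wrist_force: [3.3, -1.6, 7.6]
gripper_width: -0.0003
finger_force: 3.6
```

Request:
move_arm(
  rot=[
    [0,0,0],
    [0,0,0],
    [0,0,0],
    [0,0,0],
    [0,0,0],
    [0,0,0],
    [0,0,0],
  ],
  slide=[
    [-3,0,0],
    [-3,0,0],
    [-3,0,0],
    [-3,0,0],
    [-2,0,0],
    [0,0,0],
    [0,0,0],
  ],
  gripper=[0,0,0,0,0,0,0],
)

```text
t: 7.8
tool_pos: [0.5175, 0.0597, 0.1363]
ee_rot: [[-0.998, -0.056, 0.002], [-0.056, 0.998, -0.002], [-0.002, -0.002, -1.0]]
wrist_force: [2.0, -4.6, 6.0]
gripper_width: -0.0001
finger_force: 2.7
```

Request:
move_arm(
  rot=[
    [0,0,0],
    [0,0,0],
    [0,0,0],
    [0,0,0],
    [0,0,0],
  ],
  slide=[
    [0,0,7],
    [12,0.6,0],
    [12,0.6,0],
    [11,0.6,0],
    [0,0,0],
  ],
  gripper=[0,0,0,0,0],
)

```text
t: 8.43
tool_pos: [0.5527, 0.0627, 0.1425]
ee_rot: [[-0.998, -0.055, 0.0], [-0.055, 0.998, -0.0], [-0.0, -0.0, -1.0]]
wrist_force: [-0.3, -0.1, 0.2]
gripper_width: -0.0001
finger_force: 0.0
```

```bash
python3 - <<'E'
from h import *
d=cam('wrist'); save('w2.png',d['frame']); s=robot.get_state(); print(s['t'],s['tool_pos'],s['wrist_force'])
# project window & wheel
print(proj(d,[[.505,.028,.115],[.532,.061,.1405],[.49,.061,.1],[.512,.061,.1345]]).round(0))
f=d['frame'].astype(int); m=((f[...,0]>150)&(f[...,1]>120)&(f[...,2]<90)).astype(np.uint8)
n,l,st,c=cv2.connectedComponentsWithStats(m); 
P=cloud(d)
for i in range(1,n):
    if st[i,4]>60: 
        q=np.median(P[l==i],0); print(st[i],c[i].round(1),q.round(4),'ang from top to -x',np.degrees(np.arctan2(.532-q[0],q[2]-.0975)).round(1))
E
```

```text
8.475 [0.5518281  0.06267192 0.14240532] [-0.30830237 -0.34111784  0.59326271]
[[248. 186.]
 [317. 267.]
 [322. 153.]
 [320. 216.]]
[ 73 140  10   9  74] [ 77.3 144. ] [ 0.4995 -0.1017  0.0272] ang from top to -x 155.2
[290 156  57   3 167] [318.2 157. ] [0.4912 0.059  0.1064] ang from top to -x 77.6
[286 205  64   7 336] [318.2 208.1] [0.5091 0.06   0.133 ] ang from top to -x 32.9
[ 93 253  10   9  64] [ 97.7 257.4] [ 0.5804 -0.0977  0.0272] ang from top to -x -145.5
[286 283  63   5 311] [316.8 285. ] [0.5407 0.0613 0.1392] ang from top to -x -11.8
[  0 385  15  20 220] [  6.1 393.3] [ 0.7135 -0.1996  0.0217] ang from top to -x -112.7
```

View pics/w2.png

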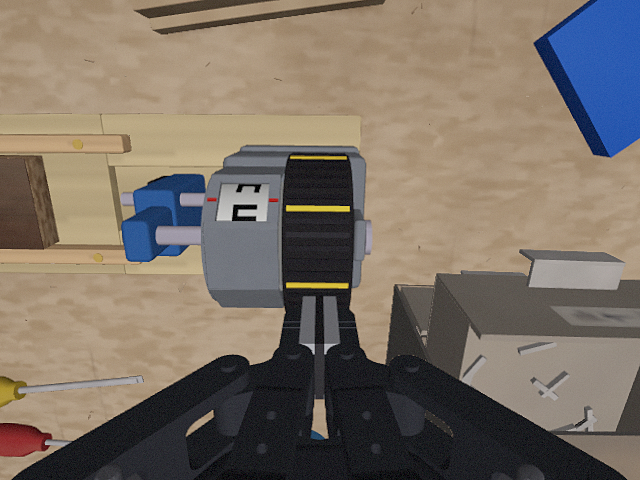

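Now near 4.4, about 49° gained. Second stroke, the same length.

Request:
move_arm(
  rot=[
    [0,0,0],
    [0,0,0],
    [0,0,0],
    [0,0,0],
    [0,0,0],
  ],
  slide=[
    [0,0,-3],
    [0,0,-2],
    [0,0,-1],
    [0,0,-1],
    [0,0,0],
  ],
  gripper=[0,0,0,0,0],
)

```text
t: 9.1
tool_pos: [0.5511, 0.0627, 0.136]
ee_rot: [[-0.998, -0.055, -0.001], [-0.055, 0.998, -0.0], [0.001, -0.0, -1.0]]
wrist_force: [-2.4, 0.1, 5.8]
gripper_width: 0.0003
finger_force: 2.1
```

Request:
move_arm(
  rot=[
    [0,0,0],
    [0,0,0],
    [0,0,0],
    [0,0,0],
    [0,0,0],
    [0,0,0],
    [0,0,0],
    [0,0,0],
  ],
  slide=[
    [-2,-0.1,0],
    [-2,-0.1,0],
    [-2,-0.1,0],
    [-2,-0.1,0],
    [-3,-0.2,0],
    [-3,-0.2,0],
    [-3,-0.2,0],
    [0,0,0],
  ],
  gripper=[0,0,0,0,0,0,0,0],
)

```text
t: 10.1
tool_pos: [0.5366, 0.0619, 0.1369]
ee_rot: [[-0.998, -0.055, 0.005], [-0.055, 0.998, 0.0], [-0.005, 0.0, -1.0]]
wrist_force: [3.7, 1.7, 7.2]
gripper_width: -0.0001
finger_force: 3.4
```

Request:
move_arm(
  rot=[
    [0,0,0],
    [0,0,0],
    [0,0,0],
    [0,0,0],
    [0,0,0],
    [0,0,0],
    [0,0,0],
    [0,0,0],
  ],
  slide=[
    [-3,-0.2,0],
    [-3,-0.2,0],
    [-3,-0.2,0],
    [-3,-0.2,0],
    [-3,-0.1,0],
    [-2,-0.1,0],
    [0,0,0],
    [0,0,0],
  ],
  gripper=[0,0,0,0,0,0,0,0],
)

```text
t: 11.1
tool_pos: [0.5193, 0.061, 0.1366]
ee_rot: [[-0.998, -0.055, 0.004], [-0.055, 0.998, 0.001], [-0.004, 0.001, -1.0]]
wrist_force: [1.3, 2.5, 6.1]
gripper_width: 0.0001
finger_force: 2.8
```

Request:
move_arm(
  rot=[
    [0,0,0],
    [0,0,0],
    [0,0,0],
    [0,0,0],
    [0,0,0],
  ],
  slide=[
    [0,0,7],
    [12,0.6,0],
    [12,0.6,0],
    [10,0.6,0],
    [0,0,0],
  ],
  gripper=[0,0,0,0,0],
)

```text
t: 11.72
tool_pos: [0.5526, 0.0624, 0.1425]
ee_rot: [[-0.998, -0.055, 0.0], [-0.055, 0.998, -0.0], [-0.0, -0.0, -1.0]]
wrist_force: [0.5, -0.6, 0.6]
gripper_width: 0.0003
finger_force: 0.0
```

```bash
cat > ang.py <<'E'
from h import *
import sys
d=cam('wrist'); s=robot.get_state(); print(s['t'],s['tool_pos'].round(4),s['wrist_force'].round(1))
f=d['frame'].astype(int); m=((f[...,0]>150)&(f[...,1]>120)&(f[...,2]<90)).astype(np.uint8)
n,l,st,c=cv2.connectedComponentsWithStats(m); P=cloud(d)
for i in range(1,n):
    q=np.median(P[l==i],0)
    if st[i,4]>60 and q[2]>.09: print('mark',c[i].round(1),q.round(4),np.degrees(np.arctan2(.532-q[0],q[2]-.0975)).round(1))
u,v=proj(d,[[.505,.028,.115]])[0].astype(int)
red=(f[...,0]>150)&(f[...,1]<80)&(f[...,2]<80); red[:v-40]=0; red[v+40:]=0; red[:,:u-60]=0; red[:,u+60:]=0
print('red v',np.where(red)[0].mean(), 'u',np.where(red)[1].min(),np.where(red)[1].max())
print([(r,int((f[r,u-18:u+18].max(1)<90).sum()),int((f[r,u-18:u+18].min(1)>150).sum())) for r in range(v-24,v+44)])
c=cv2.resize(cv2.rotate(d['frame'][v-30:v+50,u-50:u+50],cv2.ROTATE_180),None,fx=6,fy=6,interpolation=cv2.INTER_CUBIC); save(sys.argv[1],c)
E
python3 ang.py c4.png
```

```text
11.775 [0.5517 0.0624 0.1424] [-1.5 -0.1 -0.7]
mark [318.7 158. ] [0.4915 0.0591 0.1075] 76.2
mark [317.6 210.6] [0.5099 0.0594 0.1334] 31.6
mark [317.5 287. ] [0.5416 0.0613 0.139 ] -13.0
red v 199.47169811320754 u 208 278
[(162, 0, 0), (163, 0, 0), (164, 0, 0), (165, 0, 0), (166, 0, 0), (167, 36, 0), (168, 36, 0), (169, 36, 0), (170, 36, 0), (171, 36, 0), (172, 36, 0), (173, 36, 0), (174, 10, 0), (175, 0, 0), (176, 0, 0), (177, 0, 0), (178, 0, 0), (179, 0, 0), (180, 0, 0), (181, 0, 0), (182, 0, 0), (183, 0, 0), (184, 25, 0), (185, 23, 0), (186, 22, 0), (187, 5, 2), (188, 5, 26), (189, 4, 10), (190, 23, 11), (191, 23, 11), (192, 23, 12), (193, 22, 12), (194, 0, 36), (195, 0, 36), (196, 0, 36), (197, 0, 36), (198, 0, 36), (199, 0, 36), (200, 0, 36), (201, 0, 36), (202, 0, 36), (203, 0, 36), (204, 0, 36), (205, 0, 31), (206, 14, 12), (207, 23, 12), (208, 23, 12), (209, 23, 12), (210, 23, 12), (211, 9, 25), (212, 9, 25), (213, 9, 25), (214, 10, 25), (215, 10, 26), (216, 10, 26), (217, 10, 24), (218, 24, 12), (219, 24, 12), (220, 23, 12), (221, 8, 4), (222, 0, 0), (223, 0, 0), (224, 0, 0), (225, 0, 0), (226, 0, 0), (227, 0, 0), (228, 0, 0), (229, 0, 0)]
```

View pics/c4.png

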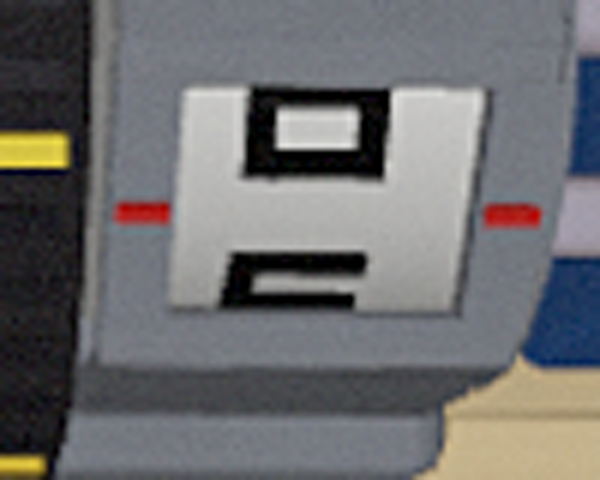

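The window now shows a 5 below the marks and a 6 above them, about half-way, so 14–16 mm of rim remains. Doing that stroke, then I'll check against the window's own 3D geometry.

Request:
move_arm(
  rot=[
    [0,0,0],
    [0,0,0],
    [0,0,0],
    [0,0,0],
    [0,0,0],
    [0,0,0],
  ],
  slide=[
    [-10,-0.5,0],
    [0,0,-2],
    [0,0,-2],
    [0,0,-1],
    [0,0,-1],
    [0,0,0],
  ],
  gripper=[0,0,0,0,0,0],
)

```text
t: 12.52
tool_pos: [0.5412, 0.0619, 0.137]
ee_rot: [[-0.998, -0.055, -0.001], [-0.055, 0.998, -0.0], [0.001, -0.0, -1.0]]
wrist_force: [-3.8, 0.3, 6.2]
gripper_width: -0.0002
finger_force: 3.1
```

Request:
move_arm(
  rot=[
    [0,0,0],
    [0,0,0],
    [0,0,0],
    [0,0,0],
    [0,0,0],
    [0,0,0],
    [0,0,0],
    [0,0,0],
    [0,0,0],
  ],
  slide=[
    [-2,-0.1,0],
    [-2,-0.1,0],
    [-2,-0.1,0],
    [-2,-0.1,0],
    [-2,-0.1,0],
    [-2,-0.1,0],
    [-2,-0.1,0],
    [-2,-0.1,0],
    [0,0,0],
  ],
  gripper=[0,0,0,0,0,0,0,0,0],
)

```text
t: 13.65
tool_pos: [0.5263, 0.0612, 0.1372]
ee_rot: [[-0.998, -0.055, 0.002], [-0.055, 0.998, 0.0], [-0.002, -0.0, -1.0]]
wrist_force: [3.7, 0.8, 5.7]
gripper_width: -0.0
finger_force: 2.9
```

Request:
move_arm(
  rot=[
    [0,0,0],
    [0,0,0],
    [0,0,0],
    [0,0,0],
    [0,0,0],
  ],
  slide=[
    [0,0,4],
    [0,0,16],
    [20,-10,20],
    [10,-10,10],
    [0,0,0],
  ],
  gripper=[0,0,0,0,0],
)

```text
t: 14.28
tool_pos: [0.5563, 0.0403, 0.1875]
ee_rot: [[-0.999, -0.054, 0.001], [-0.054, 0.999, -0.0], [-0.001, -0.0, -1.0]]
wrist_force: [-0.2, 0.4, 0.2]
gripper_width: -0.0002
finger_force: 0.0
```

```bash
cat >> ang.py <<'E'
# 3D: white window pixels and hood plane near red marks
um,uM=np.where(red)[1].min(),np.where(red)[1].max(); vr=np.where(red)[0].mean(); cu=(um+uM)//2
Pr=P[red]; print('red pt',np.median(Pr,0).round(4))
hood=np.zeros(red.shape,bool); hood[int(vr)-9:int(vr)+10,um:um+8]=1; hood[int(vr)-9:int(vr)+10,uM-7:uM+1]=1
H=P[hood]; H=H[abs(H[:,2]-np.median(H[:,2]))<.02]; n=np.linalg.svd(H-H.mean(0))[2][2]; n*=np.sign(n[2]); print('hood normal',n.round(3),'slant from up',np.degrees(np.arctan2(-n[0],n[2])).round(1))
for r in range(int(vr)-16,int(vr)+26,2):
    q=np.median(P[r,cu-12:cu+13],0); k=(f[r,cu-12:cu+13].max(1)<90).sum(); print(r,k,q.round(4),'ang',np.degrees(np.arctan2(.5335-q[0],q[2]-.0975)).round(1),'rad',np.hypot(.5335-q[0],q[2]-.0975).round(4))
E
python3 ang.py c5.png
```

```text
14.325 [0.555  0.0408 0.1866] [-0.  -0.5  0.4]
mark [359.8 161.5] [0.499  0.0593 0.1234] 51.9
mark [361.4 219.6] [0.5268 0.061  0.1395] 7.1
mark [356.8 269. ] [0.5578 0.062  0.1315] -37.3
red v 177.5 u 271 326
[(143, 36, 0), (144, 36, 0), (145, 3, 0), (146, 0, 0), (147, 0, 0), (148, 0, 0), (149, 0, 0), (150, 0, 0), (151, 0, 0), (152, 0, 0), (153, 1, 0), (154, 36, 0), (155, 36, 0), (156, 36, 0), (157, 36, 0), (158, 0, 0), (159, 0, 0), (160, 0, 0), (161, 0, 0), (162, 0, 0), (163, 0, 0), (164, 0, 0), (165, 10, 0), (166, 18, 0), (167, 0, 0), (168, 0, 0), (169, 0, 2), (170, 0, 21), (171, 5, 12), (172, 19, 15), (173, 18, 16), (174, 13, 16), (175, 6, 26), (176, 6, 26), (177, 7, 16), (178, 18, 16), (179, 18, 17), (180, 18, 17), (181, 6, 18), (182, 4, 32), (183, 4, 32), (184, 4, 32), (185, 4, 24), (186, 13, 17), (187, 19, 17), (188, 19, 17), (189, 19, 17), (190, 0, 36), (191, 0, 36), (192, 0, 36), (193, 0, 36), (194, 0, 18), (195, 0, 0), (196, 0, 0), (197, 0, 0), (198, 0, 0), (199, 0, 0), (200, 0, 0), (201, 0, 0), (202, 0, 0), (203, 0, 0), (204, 0, 0), (205, 0, 0), (206, 0, 0), (207, 0, 0), (
[... 452 characters left out ...]
.5 rad 0.0278
175 6 [0.5099 0.0258 0.1114] ang 59.6 rad 0.0274
177 7 [0.5107 0.0261 0.1133] ang 55.3 rad 0.0278
179 18 [0.5116 0.0261 0.1151] ang 51.2 rad 0.028
181 6 [0.5126 0.0267 0.1158] ang 48.7 rad 0.0278
183 4 [0.5136 0.0268 0.1167] ang 46.0 rad 0.0277
185 4 [0.5146 0.0263 0.1176] ang 43.3 rad 0.0276
187 19 [0.5154 0.0265 0.1189] ang 40.3 rad 0.028
189 19 [0.5163 0.0266 0.1199] ang 37.4 rad 0.0283
191 0 [0.5175 0.0266 0.1199] ang 35.7 rad 0.0275
193 0 [0.5185 0.0267 0.1206] ang 33.0 rad 0.0276
195 0 [0.5178 0.0271 0.1294] ang 26.3 rad 0.0355
197 0 [0.5187 0.0271 0.1305] ang 24.3 rad 0.0361
199 0 [0.5196 0.0278 0.1312] ang 22.5 rad 0.0365
201 0 [0.5206 0.0273 0.1315] ang 20.8 rad 0.0364
```

View pics/c5.png

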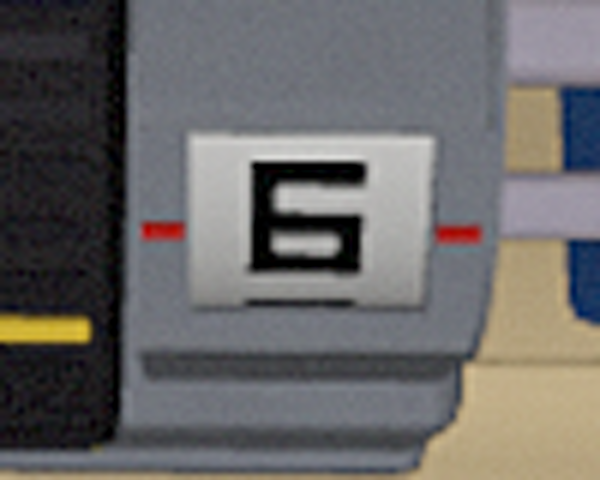

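The 6 is fully in view, but the 3D angles (digit centre 51°, window normal about 45°, marks at 7° mod 45) show 6–7° of overshoot. I'll roll back about 5 mm to centre it.

Request:
move_arm(
  rot=[
    [0,0,0],
    [0,0,0],
    [0,0,0],
    [0,0,0],
    [0,0,0],
    [0,0,0],
    [0,0,0],
  ],
  slide=[
    [-15,10,-10],
    [-12,10,-20],
    [0,0,-14],
    [0,0,-2],
    [0,0,-2],
    [0,0,-1.5],
    [0,0,0],
  ],
  gripper=[0,0,0,0,0,0,0],
)

```text
t: 15.2
tool_pos: [0.5292, 0.0609, 0.1379]
ee_rot: [[-0.998, -0.055, 0.001], [-0.055, 0.998, -0.0], [-0.001, -0.0, -1.0]]
wrist_force: [-1.2, -0.9, 4.5]
gripper_width: 0.0003
finger_force: 2.0
```

Request:
move_arm(
  rot=[
    [0,0,0],
    [0,0,0],
    [0,0,0],
    [0,0,0],
    [0,0,0],
  ],
  slide=[
    [2,0.1,0],
    [2,0.1,0],
    [2,0.1,0],
    [0,0,0],
    [0,0,0],
  ],
  gripper=[0,0,0,0,0],
)

```text
t: 15.82
tool_pos: [0.5342, 0.0612, 0.1374]
ee_rot: [[-0.998, -0.055, -0.001], [-0.055, 0.998, -0.001], [0.001, -0.001, -1.0]]
wrist_force: [-3.1, -1.2, 4.9]
gripper_width: 0.0001
finger_force: 2.7
```

Request:
move_arm(
  rot=[
    [0,0,0],
    [0,0,0],
    [0,0,0],
    [0,0,0],
    [0,0,0],
  ],
  slide=[
    [0,0,4],
    [0,0,16],
    [12,-10,20],
    [10,-10,10],
    [0,0,0],
  ],
  gripper=[0,0,0,0,0],
)

```text
t: 16.45
tool_pos: [0.5584, 0.0407, 0.1885]
ee_rot: [[-0.999, -0.054, 0.003], [-0.054, 0.999, -0.0], [-0.003, -0.0, -1.0]]
wrist_force: [-0.9, 0.1, -0.4]
gripper_width: 0.0
finger_force: 0.0
```

```bash
python3 ang.py c6.png | grep -v '^\['
```

```text
16.5 [0.557  0.0411 0.1875] [ 0.8 -0.6  0.1]
mark [360.3 163.6] [0.502  0.0595 0.1271] 45.4
mark [359.  224.3] [0.5318 0.0599 0.1401] 0.3
mark [355.5 268.5] [0.5615 0.0621 0.1284] -43.7
red v 173.0 u 270 326
red pt [0.5095 0.0152 0.1227]
hood normal [-0.722 -0.035  0.691] slant from up 46.2
157 0 [0.5019 0.0259 0.1138] ang 62.7 rad 0.0356
159 0 [0.503  0.026  0.1143] ang 61.2 rad 0.0348
161 23 [0.5042 0.0259 0.1123] ang 63.1 rad 0.0328
163 18 [0.5065 0.0255 0.1036] ang 77.3 rad 0.0277
165 0 [0.5074 0.0257 0.1057] ang 72.5 rad 0.0274
167 0 [0.5082 0.0258 0.1082] ang 67.2 rad 0.0275
169 0 [0.5091 0.0259 0.1099] ang 63.0 rad 0.0274
171 19 [0.5099 0.0261 0.1126] ang 57.4 rad 0.0281
173 19 [0.5109 0.0262 0.1134] ang 54.8 rad 0.0277
175 8 [0.5118 0.0263 0.1145] ang 51.9 rad 0.0275
177 8 [0.5127 0.0265 0.1162] ang 48.0 rad 0.0279
179 18 [0.5136 0.0265 0.1173] ang 45.1 rad 0.028
181 10 [0.5146 0.0266 0.1182] ang 42.5 rad 0.028
183 3 [0.5157 0.0267 0.1185] ang 40.3 rad 0.0275
185 3 [0.5167 0.0267 0.1192] ang 37.8 rad 0.0274
187 18 [0.5175 0.0274 0.1207] ang 34.6 rad 0.0282
189 18 [0.5185 0.027  0.1214] ang 32.1 rad 0.0282
191 0 [0.518  0.0273 0.1297] ang 25.7 rad 0.0357
193 0 [0.5188 0.0274 0.1308] ang 23.8 rad 0.0364
195 0 [0.5198 0.0275 0.1313] ang 22.1 rad 0.0364
197 0 [0.5208 0.0276 0.1317] ang 20.4 rad 0.0365
```

The 6 is now centred: digit at 45.1°, marks at 0.3°. Next I go over to the board's free end.

Request:
move_arm(
  rot=[
    [0,0,0],
    [0,0,0],
    [0,0,0],
    [0,0,0],
    [0,0,0],
    [0,0,0],
    [0,0,0],
    [0,0,0],
    [0,0,0],
    [0,0,0],
    [0,0,0],
  ],
  slide=[
    [-1,-35,0],
    [-1,-50,0],
    [-2,-55,0],
    [-2,-55,0],
    [-1,-55,0],
    [-1,-40,0],
    [0,-16,-30],
    [0,0,-40],
    [0,0,-40],
    [0,0,0],
    [0,0,0],
  ],
  gripper=[0,0,0,0,0,0,0,0,0,0,0],
)

```text
t: 17.88
tool_pos: [0.5489, -0.2645, 0.0779]
ee_rot: [[-0.998, -0.055, 0.0], [-0.055, 0.998, -0.0], [-0.0, -0.0, -1.0]]
wrist_force: [0.2, -0.3, -0.1]
gripper_width: -0.0
finger_force: 0.0
```

```bash
python3 - <<'E'
from h import *
s=robot.get_state(); print(s['t'],s['tool_pos'].round(4))
for n in ('side','top'):
    d=cam(n); P=cloud(d); f=d['frame'].astype(int)
    # board top: z .027-.034, x within channel
    m=(P[...,2]>.0285)&(P[...,2]<.034)&(abs(P[...,0]-.544)<.025)&(P[...,1]>-.26)&(P[...,1]<-.09)&(f.max(2)<110)
    print(n,m.sum(),np.percentile(P[m],[1,50,99],axis=0).round(4).tolist())
    b=(f.max(2)<60)&(abs(P[...,0]-.538)<.02)&(P[...,1]>-.09)&(P[...,1]<-.02)&(P[...,2]>.013)&(P[...,2]<.07)
    if b.sum(): print('buffer',b.sum(),np.percentile(P[b],[2,10,50,98],axis=0).round(4).tolist())
E
```

```text
17.875 [ 0.5489 -0.2645  0.0779]
side 133 [[0.5233, -0.2322, 0.0287], [0.5502, -0.1956, 0.0308], [0.5656, -0.1456, 0.0337]]
buffer 69 [[0.524, -0.052, 0.016], [0.5261, -0.0493, 0.0183], [0.5373, -0.0457, 0.0286], [0.5521, -0.0415, 0.0413]]Traceback (most recent call last):
  File "<stdin>", line 7, in <module>
    return _quantile_unchecked(
        a, q, axis, out, overwrite_input, method, keepdims, weights)
    return _ureduce(a,
                    func=_quantile_ureduce_func,
    ...<5 lines>...
                    overwrite_input=overwrite_input,
                    method=method)
    r = func(a, **kwargs)
    result = _quantile(arr,
                       quantiles=q,
    ...<2 lines>...
                       out=out,
                       weights=wgt)
    slices_having_nans = np.isnan(arr[-1, ...])
                                  ~~~^^^^^^^^^
IndexError: index -1 is out of bounds for axis 0 with size 0
```

Request:
move_arm(
  rot=[
    [0,0,0],
    [0,0,0],
    [0,0,0],
    [0,0,0],
    [0,0,0],
  ],
  slide=[
    [0,0,-25],
    [0,0,-20],
    [0,0,-9],
    [0,0,-4],
    [0,0,0],
  ],
  gripper=[0,0,0,0,0],
)

```text
t: 18.6
tool_pos: [0.549, -0.2649, 0.0199]
ee_rot: [[-0.998, -0.055, 0.001], [-0.055, 0.998, -0.001], [-0.001, -0.001, -1.0]]
wrist_force: [-0.6, 0.1, -0.4]
gripper_width: 0.0002
finger_force: 0.0
```

Request:
move_arm(
  rot=[
    [0,0,0],
    [0,0,0],
    [0,0,0],
    [0,0,0],
    [0,0,0],
    [0,0,0],
    [0,0,0],
    [0,0,0],
    [0,0,0],
  ],
  slide=[
    [-0.2,4,0],
    [-0.2,4,0],
    [-0.2,4,0],
    [-0.2,4,0],
    [-0.2,4,0],
    [-0.2,4,0],
    [-0.2,4,0],
    [-0.2,4,0],
    [-0.2,4,0],
  ],
  gripper=[0,0,0,0,0,0,0,0,0],
)

```text
t: 19.73
tool_pos: [0.5468, -0.2284, 0.0193]
ee_rot: [[-0.998, -0.055, 0.0], [-0.055, 0.998, -0.0], [-0.0, -0.0, -1.0]]
wrist_force: [0.7, -1.1, 0.5]
gripper_width: -0.0002
finger_force: 0.4
```

Request:
move_arm(
  rot=[
    [0,0,0],
    [0,0,0],
    [0,0,0],
    [0,0,0],
    [0,0,0],
    [0,0,0],
    [0,0,0],
    [0,0,0],
    [0,0,0],
    [0,0,0],
    [0,0,0],
    [0,0,0],
  ],
  slide=[
    [-0.2,4,0],
    [-0.2,4,0],
    [-0.2,4,0],
    [-0.2,4,0],
    [-0.2,4,0],
    [-0.2,4,0],
    [-0.2,4,0],
    [-0.2,4,0],
    [-0.2,4,0],
    [-0.2,4,0],
    [-0.2,3,0],
    [-0.1,2,0],
  ],
  gripper=[0,0,0,0,0,0,0,0,0,0,0,0],
)

```text
t: 21.22
tool_pos: [0.5445, -0.1834, 0.0193]
ee_rot: [[-0.998, -0.055, 0.0], [-0.055, 0.998, -0.0], [-0.0, -0.0, -1.0]]
wrist_force: [0.2, 0.0, -1.0]
gripper_width: -0.0001
finger_force: 0.4
```

```bash
python3 - <<'E'
from h import *
s=robot.get_state(); print(s['t'],s['tool_pos'].round(4),s['wrist_force'].round(1))
d=cam('side'); P=cloud(d); f=d['frame'].astype(int)
m=(P[...,2]>.0285)&(P[...,2]<.034)&(abs(P[...,0]-.541)<.025)&(P[...,1]>-.26)&(P[...,1]<-.03)&(f.max(2)<110)&(f[...,0]>f[...,2])
print(m.sum(),np.percentile(P[m],[1,50,99],axis=0).round(4).tolist())
E
```

```text
21.225 [ 0.5445 -0.1834  0.0193] [ 0.2  0.  -1. ]
72 [[0.5191, -0.1985, 0.0287], [0.5373, -0.1395, 0.0307], [0.5522, -0.0426, 0.0336]]
```

Request:
move_arm(
  rot=[
    [0,0,0],
    [0,0,0],
    [0,0,0],
    [0,0,0],
    [0,0,0],
    [0,0,0],
  ],
  slide=[
    [-0.1,2,0],
    [-0.1,2,0],
    [-0.1,2,0],
    [-0.1,2,0],
    [-0.1,1,0],
    [0,0,0],
  ],
  gripper=[0,0,0,0,0,0],
)

```text
t: 22.02
tool_pos: [0.5439, -0.1745, 0.0193]
ee_rot: [[-0.998, -0.055, -0.0], [-0.055, 0.998, 0.0], [0.0, 0.0, -1.0]]
wrist_force: [-0.1, -0.1, -0.4]
gripper_width: 0.0002
finger_force: 0.1
```

```bash
python3 - <<'E'
from h import *
d=cam('side'); a=proj(d,[[.538,-.05,.02]])[0].astype(int); save('s7.png',cv2.resize(d['frame'][a[1]-50:a[1]+50,a[0]-60:a[0]+60],None,fx=6,fy=6,interpolation=cv2.INTER_CUBIC))
E
```

```text
(no output)
```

View pics/s7.png

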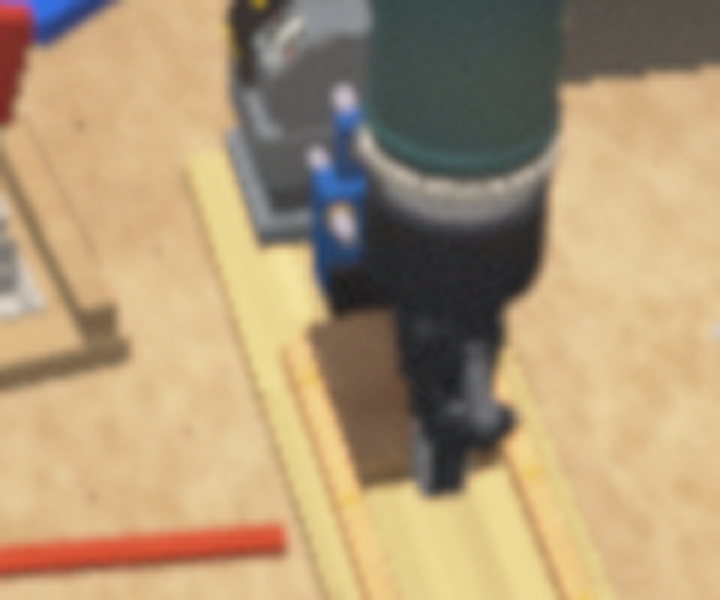

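The board's far end at (350,315) is now close to the buffer. I'll continue by feel.

Request:
move_arm(
  rot=[
    [0,0,0],
    [0,0,0],
    [0,0,0],
    [0,0,0],
    [0,0,0],
  ],
  slide=[
    [-0.1,1,0],
    [0,1,0],
    [-0.1,1,0],
    [0,1,0],
    [0,0,0],
  ],
  gripper=[0,0,0,0,0],
)

```text
t: 22.7
tool_pos: [0.5437, -0.1705, 0.0192]
ee_rot: [[-0.998, -0.055, -0.0], [-0.055, 0.998, 0.0], [0.0, 0.0, -1.0]]
wrist_force: [0.0, -0.6, -0.2]
gripper_width: 0.0002
finger_force: 0.2
```

```bash
cat > st.py <<'E'
from h import *
d=cam('top'); P=cloud(d)
s=robot.get_state(); print(s['t'],s['tool_pos'].round(4),s['wrist_force'].round(1),s['finger_force'])
E
python3 st.py
```

```text
22.75 [ 0.5437 -0.1705  0.0193] [-0.7 -0.2  0.5] 0.17820135515648872
```

Request:
move_arm(
  rot=[
    [0,0,0],
    [0,0,0],
    [0,0,0],
    [0,0,0],
    [0,0,0],
  ],
  slide=[
    [-0.1,1,0],
    [0,1,0],
    [-0.1,1,0],
    [0,0,0],
    [0,0,0],
  ],
  gripper=[0,0,0,0,0],
)

```text
t: 23.38
tool_pos: [0.5436, -0.1675, 0.0193]
ee_rot: [[-0.998, -0.055, -0.0], [-0.055, 0.998, 0.0], [0.0, 0.0, -1.0]]
wrist_force: [0.5, 0.1, 0.3]
gripper_width: 0.0
finger_force: 0.1
```

Request:
move_arm(
  rot=[
    [0,0,0],
    [0,0,0],
    [0,0,0],
    [0,0,0],
    [0,0,0],
  ],
  slide=[
    [-0.1,1,0],
    [0,1,0],
    [-0.1,1,0],
    [0,0,0],
    [0,0,0],
  ],
  gripper=[0,0,0,0,0],
)

```text
t: 24.0
tool_pos: [0.5433, -0.1645, 0.0193]
ee_rot: [[-0.998, -0.055, -0.0], [-0.055, 0.998, -0.0], [0.0, -0.0, -1.0]]
wrist_force: [0.4, -0.6, -0.4]
gripper_width: -0.0002
finger_force: 0.1
```

Request:
move_arm(
  rot=[
    [0,0,0],
    [0,0,0],
    [0,0,0],
    [0,0,0],
    [0,0,0],
  ],
  slide=[
    [-0.1,1,0],
    [0,1,0],
    [-0.1,1,0],
    [0,0,0],
    [0,0,0],
  ],
  gripper=[0,0,0,0,0],
)

```text
t: 24.62
tool_pos: [0.5431, -0.1615, 0.0193]
ee_rot: [[-0.998, -0.055, -0.0], [-0.055, 0.998, 0.0], [0.0, 0.0, -1.0]]
wrist_force: [0.3, -0.8, 0.4]
gripper_width: -0.0001
finger_force: 0.1
```

Request:
move_arm(
  rot=[
    [0,0,0],
    [0,0,0],
    [0,0,0],
    [0,0,0],
    [0,0,0],
  ],
  slide=[
    [-0.1,1,0],
    [0,1,0],
    [-0.1,1,0],
    [0,0,0],
    [0,0,0],
  ],
  gripper=[0,0,0,0,0],
)

```text
t: 25.25
tool_pos: [0.5429, -0.1585, 0.0192]
ee_rot: [[-0.998, -0.055, -0.0], [-0.055, 0.998, 0.0], [0.0, 0.0, -1.0]]
wrist_force: [0.5, -0.7, 0.7]
gripper_width: -0.0002
finger_force: 0.1
```

Request:
move_arm(
  rot=[
    [0,0,0],
    [0,0,0],
    [0,0,0],
    [0,0,0],
    [0,0,0],
  ],
  slide=[
    [-0.1,1,0],
    [0,1,0],
    [-0.1,1,0],
    [0,0,0],
    [0,0,0],
  ],
  gripper=[0,0,0,0,0],
)

```text
t: 25.88
tool_pos: [0.5427, -0.1555, 0.0192]
ee_rot: [[-0.998, -0.055, -0.0], [-0.055, 0.998, 0.0], [0.0, 0.0, -1.0]]
wrist_force: [-0.1, 0.6, -0.3]
gripper_width: -0.0001
finger_force: 0.1
```

Request:
move_arm(
  rot=[
    [0,0,0],
    [0,0,0],
    [0,0,0],
    [0,0,0],
    [0,0,0],
  ],
  slide=[
    [-0.1,1,0],
    [0,1,0],
    [-0.1,1,0],
    [0,0,0],
    [0,0,0],
  ],
  gripper=[0,0,0,0,0],
)

```text
t: 26.5
tool_pos: [0.5426, -0.1527, 0.0193]
ee_rot: [[-0.998, -0.055, 0.0], [-0.055, 0.998, -0.0], [-0.0, -0.0, -1.0]]
wrist_force: [-1.5, -1.9, 0.8]
gripper_width: 0.0
finger_force: 0.9
```

Request:
move_arm(
  rot=[
    [0,0,0],
    [0,0,0],
    [0,0,0],
    [0,0,0],
  ],
  slide=[
    [0,1,0],
    [0,0,0],
    [0,0,0],
    [0,0,0],
  ],
  gripper=[0,0,0,0],
)

```text
t: 27.0
tool_pos: [0.5427, -0.1518, 0.0193]
ee_rot: [[-0.998, -0.055, 0.0], [-0.055, 0.998, -0.0], [-0.0, -0.0, -1.0]]
wrist_force: [-0.3, -4.5, 0.1]
gripper_width: 0.0001
finger_force: 1.8
```

The force has risen to 4.5 N in line with the buffer's spring, so the board is seated. Backing off slowly and checking everything.

Request:
move_arm(
  rot=[
    [0,0,0],
    [0,0,0],
    [0,0,0],
    [0,0,0],
    [0,0,0],
    [0,0,0],
    [0,0,0],
    [0,0,0],
    [0,0,0],
    [0,0,0],
    [0,0,0],
    [0,0,0],
  ],
  slide=[
    [0,-0.5,0],
    [0,-0.5,0],
    [0,-0.5,0],
    [0,-0.5,0],
    [0,-0.5,0],
    [0,-1,0],
    [0.2,-5,0],
    [0.5,-12,0],
    [0,0,40],
    [0,0,60],
    [0,0,60],
    [0,0,0],
  ],
  gripper=[0,0,0,0,0,0,0,0,0,0,0,0],
)

```text
t: 28.5
tool_pos: [0.547, -0.1746, 0.1847]
ee_rot: [[-0.998, -0.055, 0.01], [-0.055, 0.998, -0.005], [-0.01, -0.005, -1.0]]
wrist_force: [0.3, -0.3, -0.6]
gripper_width: 0.0002
finger_force: 0.0
```

Request:
move_arm(
  rot=[
    [0,0,0],
    [0,0,0],
    [0,0,0],
    [0,0,0],
    [0,0,0],
    [0,0,0],
  ],
  slide=[
    [5,40,30],
    [5,50,20],
    [5,50,0],
    [0,10,0],
    [0,0,0],
    [0,0,0],
  ],
  gripper=[0,0,0,0,0,0],
)

```text
t: 29.25
tool_pos: [0.558, -0.0234, 0.2286]
ee_rot: [[-0.999, -0.054, -0.001], [-0.054, 0.999, -0.001], [0.001, -0.001, -1.0]]
wrist_force: [0.0, -0.2, 0.5]
gripper_width: 0.0001
finger_force: 0.0
```

```bash
python3 ang.py c8.png | grep -v '^\[' | head -8
python3 - <<'E'
from h import *
d=cam('wrist'); P=cloud(d); f=d['frame'].astype(int)
print(proj(d,[[.539,-.05,.02],[.543,-.145,.03]]).round())
m=(f.max(2)<110)&(abs(P[...,0]-.54)<.025)&(P[...,1]>-.2)&(P[...,1]<-.02)&(P[...,2]>.027)&(P[...,2]<.034)
print('board top',m.sum(),np.percentile(P[m],[1,50,99],axis=0).round(4).tolist())
# gap: bare bed between board and buffer at x .525 and .5
for x in (.515,.525): 
    print([(round(y,3),f[int(v),int(u)].max(),round(float(P[int(v),int(u),2]),3)) for y in np.arange(-.075,-.03,.003) for u,v in proj(d,[[x,y,.03]])])
E
```

```text
29.3 [ 0.5581 -0.0235  0.2287] [ 0.4 -0.5 -0. ]
mark [452.9 162.9] [0.5022 0.0591 0.1269] 45.4
mark [454.4 213.4] [0.5319 0.0601 0.14  ] 0.1
mark [444.2 251.5] [0.5616 0.0622 0.1284] -43.7
red v 170.52380952380952 u 377 423
red pt [0.5091 0.0385 0.1223]
hood normal [-0.9   -0.083  0.428] slant from up 64.6
154 4 [0.4999 0.0278 0.1115] ang 67.4 rad 0.0364
[[292. 182.]
 [186. 183.]]
board top 5541 [[0.5155, -0.139, 0.0292], [0.539, -0.0947, 0.0311], [0.5645, -0.0458, 0.0329]]
[(np.float64(-0.075), np.int64(94), 0.031), (np.float64(-0.072), np.int64(92), 0.031), (np.float64(-0.069), np.int64(94), 0.032), (np.float64(-0.066), np.int64(97), 0.032), (np.float64(-0.063), np.int64(100), 0.032), (np.float64(-0.06), np.int64(95), 0.03), (np.float64(-0.057), np.int64(99), 0.03), (np.float64(-0.054), np.int64(97), 0.032), (np.float64(-0.051), np.int64(101), 0.032), (np.float64(-0.048), np.int64(98), 0.03), (np.float64(-0.045), np.int64(161), 0.02), (np.float64(-0.042), np.int64(186), 0.001), (np.float64(-0.039), np.int64(186), 0.003), (np.float64(-0.036), np.int64(188), 0.003), (np.float64(-0.033), np.int64(199), 0.002)]
[(np.float64(-0.075), np.int64(90), 0.032), (np.float64(-0.072), np.int64(96), 0.03), (np.float64(-0.069), np.int64(91), 0.032), (np.float64(-0.066), np.int64(97), 0.031), (np.float64(-0.063), np.int64(97), 0.03), (np.float64(-0.06), np.int64(96), 0.03), (np.float64(-0.057), np.int64(99), 0.03), (np.float64(-0.054), np.int64(98), 0.031), (np.float64(-0.051), np.int64(96), 0.032), (np.float64(-0.048), np.int64(102), 0.032), (np.float64(-0.045), np.int64(58), 0.031), (np.float64(-0.042), np.int64(40), 0.038), (np.float64(-0.039), np.int64(186), 0.068), (np.float64(-0.036), np.int64(143), 0.078), (np.float64(-0.033), np.int64(150), 0.077)]
```

The dial has not moved (marks at 0.1°), the board's end meets the black buffer with no gap, and the robot is clear. Handing in.

```bash
python3 -c "
from bench import robot; print(robot.sign_off())"
```

```text
the job is handed in; nothing more can be done
None
```

I set the dial with the 6 centred in the window, slid the dark board up against the buffer and moved the arm clear. I handed the job in at about 29 s; the highest gauge force I read was about 9 N.

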